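# Hang a brass bush on its carrying rod

### The arm

A 7-joint arm with a two-finger parallel gripper is mounted at the origin on the work surface. World frame = base frame: x ahead of the robot, y to its left, z up, the work surface at z = 0. Lengths are in m, angles in rad, forces in N, time in s.
With the tool pointing down it reaches from about 0.425 to 0.925 m from the base axis. Payload 6.8 kg.
Tool frame: the origin (TCP) lies midway between the tips of the shut fingers; the grasp point (between the pads) lies 19 mm behind it; z points along the fingers, y is the line along which they close (so a half turn about z gives the same grasp; the last joint's range is limited). The gripper opens to 85 mm and grips with 20 to 120 N. Pads are 22 mm wide; open, the fingers measure 114 mm over their backs; the gripper's body (76 mm by 85 mm) begins 54 mm behind the grasp point. The pads swing forward as they close: fully open they stand 13 mm farther back than shut.
Start: joints at [-1.324, 0.477, 0.022, 1.555, -0.011, 1.109, -0.083], TCP at [0.234, 0.633, 0.231] pointing down, gripper open.
Joint ranges: [-2.96, 2.96], [-0.34, 2.1], [-1.41, 1.46], [0.24, 2.44], [-1.37, 4.51], [0.17, 1.92], [-2.96, 2.96]. Speed limits (rad/s): [2.39, 2.39, 3.14, 3.14, 3.14, 3.14, 3.14].

### API

Orientations are given as a unit quaternion [w, x, y, z].
In Python, from station import * gives the robot as it stands.
- The arm moves only by the shell command python3 -m creep 'ROWS' [FORCE]. ROWS is JSON, a list of rows, each a list of 7 numbers: the gripper command: -1 is shut, 1 is fully open, values between are in proportion, then the shift along the world's x, y, z in mm, then the turn, a rotation vector about the world's x, y, z in rad. A call has 1 to 5 rows; each row shifts and turns the commanded pose from where the row before left it; what a row does not reach is not made up. A row lasts 1/8 s, in which the tool goes at most 62.5 mm and 10.7 degrees, less where a joint would pass 70% of its speed; a pose out of reach is approached as far as the arm can. A call is refused whole if a number of a shift passes 62.5 or a number of a turn 0.188, either way. A call with a gripper value outside its range is refused whole. The fingers move at their own pace and stop on an object; FORCE is the grip in N (left out, the last holds). Time passes only in rows, so rows that do not move let the fingers close. It gives the time, the measured TCP pose, the force, the opening and the grip force at its end, in the units of the state.
- get_obs(): the state, without advancing time (a new reading comes with each control period).
- read_camera(name): name is "scene" or "top"; returns (picture, depth): 480x640x3 uint8, red, green, blue; 480x640 float32, m along the optical axis (not along the pixel's ray), 0 where there is no reading.
- camera_params(name): a dict with "intrinsics" (3x3 intrinsics, pixels), "cam_to_world" (4x4, takes a point from camera to world coordinates). Camera axes: x right, y up, looking along -z (the intrinsics and any distortion apply to the point x, -y, -z); pixel columns grow to the right and rows downward; lengths in m; the calibration is good to about 2 mm. A picture is of the moment at which its call begins. camera_params takes no time and is no camera call.
- hand_in(): hands the job in; it is judged then, once.
The state is a dict: "t": time; "q": joint angles; "joint_vel": joint speeds; "joint_torque": joint torques, N m; "eef_pos": TCP position; "tool_rot": TCP orientation; "contact_force": force on the tool from outside, world axes, zero at the start; "torque": the same for the moment, N m; "gripper_width": opening from 0.0 (shut) to 1.0 (fully open); "grasp_force": force on a finger pad.
Only numpy, scipy, OpenCV 4.12 (cv2) and the standard library are available. Lean on these libraries where they do the work, as an engineer would, in place of code of your own. Each camera call takes 0.05 s, during which the arm holds its last target. There are 200 camera calls.

### The job

Take the carrying rod by its red handle, thread its shaft gently through the brass bush lying in the channel until the bush sits near the rod's collar, feeling your way because the shaft is crooked in its handle and the bore must not be forced. Lift the bush out on the rod, without touching it with the gripper, and lay the rod level across the two ledges of the green rack, gently, so that it stays there with the bush hanging free between them. Leave the valve, the plug and the carton where they are.

Things in the scene. Friction and masses are not known exactly. Their poses are not given: they have to be found in the camera images.
- rod: Carrying rod, 0.21 kg, lying level on its stand. Origin on its centreline where handle and shaft meet; x runs along the red handle (x 0 to +90 mm, flat sides, 20 mm wide in y, z -13 to +13 mm), z up; a flat foot 56 mm wide at its end (x +72 to +90, z -13 to -3) keeps it from rolling. The shaft (see rod_neck) points towards -x. The reported pose is the handle's alone.
- rod_grip (a point): On the handle's centreline, 40 mm from the rod's origin, axes as the rod's: the place to grip, from above across the 20 mm width; nothing lies beneath it on stand or rack.
- rod_neck (a point): The rod's origin, axes the handle's. Towards -x: collar 28 mm across, x 0 to -6; shaft 17 mm across up to 100 mm from here; tapered nose to 114 mm, 6 mm across at its end. The shaft is bent here, sideways only (in the handle's xy plane), rigidly, by up to 0.22 rad either way, different each time. The bend is NOT in any reported pose: see it or feel it.
- stand: Fixed rod stand: dark foot plate, two blue posts 50 mm wide. Origin on the bench; the rod's origin starts 58 mm above it, within 4 mm, the handle along the stand's x within 0.05 rad. Posts carry the handle at x +70 to +88 mm (top 45 mm high) and the shaft at x -46 to -64 mm (top 49.5 mm high).
- bush: Brass tube lying on its side: 50 mm long, 40 mm outside, 20 mm bore right through, 0.3 to 0.5 kg. Origin at its centre, 60 mm above the bench; x is the bore's axis, level; the rod enters at the +x end. Loose in the saddle's channel: it can slide a few mm towards -x until it meets the stop posts, and can be lifted straight out.
- saddle: Fixed saddle, origin on the bench: wooden block with a green open-topped channel along x, x -7 to -53 mm, floor 40 mm above the bench, 41.5 mm wide between walls 8 mm thick and 20 mm high; the bush lies centred at x about -30 mm. At the -x end two green stop posts, 74 mm high, faces at x -64.5 mm, with a 26 mm gap for the shaft. The +x end is open.
- rack: Fixed green rack, origin on the bench. The rod lies along its x, handle towards +x, on two level ledges: handle ledge x +70 to +88 mm, top 75 mm high; shaft ledge x -84 to -98 mm, top 79.5 mm high. Between its lips, which rise 12 mm, the handle ledge is 96 mm wide and the shaft ledge 66 mm.
- rack_seat (a point): Where the rod's origin comes to lie on the rack: 88 mm straight above the rack's origin; axes as the rack's.
- valve: Bystander: loose brass ball valve with a blue lever, about 60 x 40 x 52 mm. Origin under its centre on the bench.
- plug: Bystander: loose brass plug, 36 mm across, 34 mm tall, standing. Origin at the centre of its underside.
- carton: Bystander: loose ochre carton 100 x 75 x 55 mm. Origin at the centre of its underside.

How it is judged:
On the way, in this order (a step that is already met when the one before it is completed fails the run):
1. the shaft is threaded through the bush, its middle within 57 mm of the rod's origin, while the bush still lies in the saddle (x of bush in the frame of rod between -0.057 and -0.02 m and y of bush in the frame of rod between -0.02 and 0.02 m and z of bush in the frame of rod between -0.012 and 0.012 m and height (world z) of bush below 0.068 m and horizontal distance between bush and saddle below 0.05 m), for 0.1 s.
2. the bush is lifted clear of the saddle on the rod (x of bush in the frame of rod between -0.057 and -0.02 m and y of bush in the frame of rod between -0.02 and 0.02 m and z of bush in the frame of rod between -0.012 and 0.012 m and height (world z) of bush above 0.085 m and contact force between bush and saddle below 0.1 N), for 0.2 s.
At the end, for the whole second after the job is handed in: The rod lies level on both ledges, its origin within 18 mm (level) and 5 mm (height) of the seat point, along the rack within 0.3 rad; the bush hangs on the shaft, centre 20 to 60 mm from the rod's origin, clear of rack and bench; both released and at rest (horizontal distance between rod and rack_seat below 0.018 m and z of rod in the frame of rack_seat between -0.005 and 0.005 m and angle between the x axis of rod and the x axis of rack, either way round below 0.3 rad and angle between rod's own z axis and vertical below 0.06 rad and x of bush in the frame of rod between -0.06 and -0.02 m and y of bush in the frame of rod between -0.02 and 0.02 m and height (world z) of bush above 0.078 m and contact force between bush and rack below 0.1 N and linear speed of each of rod, bush below 0.02 m/s); the robot touches nothing.
It fails at once if the rod presses on the bush with more than 12 N (contact force between rod and bush above 12 N).
It fails at once if the gripper touches the bush (contact force between any of the fingers, the arm and bush above 0.5 N).
It fails at once if the rod is pressed or dropped on the rack with more than 25 N (contact force between rod and rack above 25 N).
It fails at once if a bystander (valve, plug or carton) is moved by more than 15 mm (distance of any of valve, plug, carton from where it was at the start of the episode above 0.015 m).
It also fails if it takes over 72 s, if anything falls off the work surface, if the arm or the gripper's body presses on something with over 40 N, if the wrist force passes 120 N, or if a joint passes its speed limit or range.

## Working session

There is one attempt and no reset: what is moved stays moved. The work goes in short steps, Python scripts to look and compute and a shell command to move; the robot and the scene stay as the last step left them, time stands still between calls to the robot, and variables do not carry over. Pictures are saved under pics/ and viewed, at most 10 in all, crops included, and the job is handed in when it is done.

```bash
mkdir -p pics; ls
python3 - <<'E'
from station import *
import cv2,numpy as np
for n in("scene","top"):
    p,d=read_camera(n); cv2.imwrite(f"pics/{n}0.png",p[:,:,::-1]); np.save(f"pics/{n}0_d.npy",d)
    c=camera_params(n); print(n,np.round(c["intrinsics"],1).tolist(),np.round(c["cam_to_world"],3).tolist(),(d>0).mean(), [k for k in c])
o=get_obs();print(o)
E
```

```text
pics
scene [[609.9, 0.0, 318.9], [0.0, 609.9, 233.0], [0.0, 0.0, 1.0]] [[0.876, -0.302, 0.375, 1.166], [0.481, 0.569, -0.667, -0.839], [-0.011, 0.765, 0.644, 0.976], [0.0, 0.0, 0.0, 1.0]] 0.991875 ['intrinsics', 'cam_to_world']
top [[570.1, 0.0, 312.6], [0.0, 570.1, 249.8], [0.0, 0.0, 1.0]] [[0.008, 0.999, -0.051, 0.557], [-1.0, 0.008, -0.003, 0.112], [-0.003, 0.051, 0.999, 1.184], [0.0, 0.0, 0.0, 1.0]] 0.996103515625 ['intrinsics', 'cam_to_world']
{'t': 0.1, 'q': array([-1.32408211,  0.4777587 ,  0.02233304,  1.55634439, -0.01148192,
        1.10928997, -0.08309965]), 'joint_vel': array([ 2.42263823e-04, -1.55054302e-03,  1.45591193e-03, -3.35979897e-03,
        9.62303930e-05,  2.23180198e-04, -1.13635098e-04]), 'joint_torque': array([ 4.51961954e-03, -5.97768152e+01,  1.61371529e+00, -2.81957120e+01,
        1.28348460e-02,  5.11742604e-03,  1.97153338e-05]), 'eef_pos': array([0.2343313 , 0.63245471, 0.23039854]), 'tool_rot': array([-8.08453232e-05,  1.76459668e-01,  9.84307516e-01, -8.32212949e-04]), 'contact_force': array([-0.52639129,  0.32496021,  0.02522002]), 'torque': array([0.04271012, 0.01500776, 0.01778639]), 'grasp_force': 0.0, 'gripper_width': 0.9970073117263573}
```

View pics/top0.png

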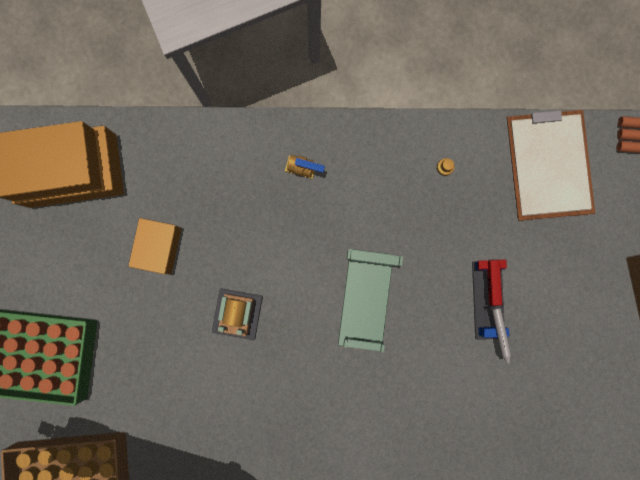

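View pics/scene0.png

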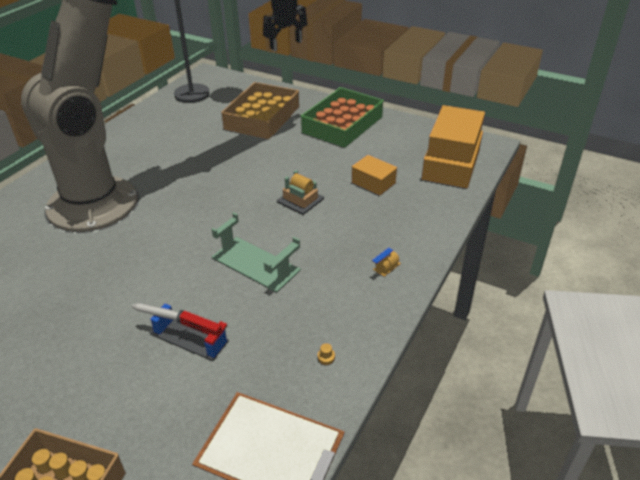

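The top view shows the saddle at about (237,315), the rack at (368,300), and the rod on its stand at (497,300) with the handle up the picture (+x). The carton is at (155,246), the valve at (305,167) and the plug at (446,167). The scene view shows the same layout. Next I'll zoom in and measure.

```bash
cat > h.py <<'E'
from station import *
import cv2,numpy as np
def cloud(n,d):
    c=camera_params(n);K=c["intrinsics"];M=np.array(c["cam_to_world"])
    v,u=np.mgrid[0:480,0:640]
    P=np.stack([(u-K[0][2])/K[0][0]*d,-(v-K[1][2])/K[1][1]*d,-d],-1)
    return P@M[:3,:3].T+M[:3,3]
def proj(n,p):
    c=camera_params(n);K=np.array(c["intrinsics"]);M=np.array(c["cam_to_world"])
    q=(np.asarray(p)-M[:3,3])@M[:3,:3]; 
    return q[...,0]/-q[...,2]*K[0,0]+K[0,2], -q[...,1]/-q[...,2]*K[1,1]+K[1,2]
def hsv(p): return cv2.cvtColor(p,cv2.COLOR_RGB2HSV)
def line(P): # xy centroid, direction
    m=P.mean(0); w,V=np.linalg.eigh(np.cov((P-m).T)); return m,V[:,-1]
def rect(P): # min-area rect in mm
    return cv2.minAreaRect((P[:,:2]*1000).astype(np.float32))
E
python3 - <<'E'
from h import *
p=cv2.imread("pics/top0.png")[:,:,::-1].copy();d=np.load("pics/top0_d.npy");P=cloud("top",d);H=hsv(p)
def crop(x,y,w,h,s): return cv2.resize(p[y:y+h,x:x+w],None,fx=s,fy=s,interpolation=cv2.INTER_CUBIC)
a=np.hstack([crop(205,280,65,65,4),crop(335,240,75,120,2)[:260,:][:240].repeat(1,0) if 0 else cv2.resize(crop(335,240,75,120,3),(225,360))[50:310],crop(465,250,55,65,4)])
b=cv2.resize(crop(465,250,55,120,5),(275,600))
A=np.zeros((600,800,3),np.uint8);A[:260,:a.shape[1]][:, :525]=a[:,:525];A[:,525:]=b
s=cv2.imread("pics/scene0.png")[:,:,::-1];A[270:270+320,:240]=cv2.resize(s[160:220,270:330],(240,320)); A[270:590,250:520]=cv2.resize(s[290:365,125:240],(270,320))
cv2.imwrite("pics/m1.png",A[:,:,::-1])
z=P[:,:,2]; S=H[:,:,1];h=H[:,:,0];V=H[:,:,2]
v,u=np.mgrid[0:480,0:640]
def box(x0,y0,x1,y1): return (u>=x0)&(u<x1)&(v>=y0)&(v<y1)
R=box(465,250,525,370)
red=R&(S>150)&((h<8)|(h>172))
sh=R&(z>.045)&(S<60)
print("red",rect(P[red]),np.percentile(z[red],[10,50,90]))
hm=red&(v>275); print("handle line",line(P[hm][:,:2]),"xr",P[hm][:,0].min(),P[hm][:,0].max())
print("shaft",line(P[sh][:,:2]),np.percentile(z[sh],[10,50,90]),P[sh][:,0].min(),P[sh][:,0].max())
print("blue",[ (rect(P[m]),z[m].max()) for m in [R&(h>105)&(h<125)&(S>150)&(v>315)]])
B=box(205,280,270,345)
br=B&(h>8)&(h<25)&(S>120)&(z>.065)
print("bush",rect(P[br]),np.percentile(z[br],[50,95]),br.sum())
print("plate",rect(P[B&(z<.02)&(V<60)]))
gr=B&(h>35)&(h<85)&(S>25)
print("green hi",[np.round(P[y,x],3).tolist() for y,x in zip(*np.where(gr&(z>.066)))][::3])
K=box(330,240,410,360)&(h>40)&(h<85)&(S>40)
for nm,m in(("hi up",K&(z>.06)&(v<290)),("hi dn",K&(z>.06)&(v>310)),("floor",K&(z<.03))):print(nm,rect(P[m]),np.percentile(z[m],[5,50,95]))
E
```

```text
red ((546.4546508789062, -80.8226318359375), (90.68453216552734, 384.76312255859375), 1.8550751209259033) [0.052866   0.06844689 0.07220051]
handle line (array([ 0.53762816, -0.23963909]), array([0.27799542, 0.9605824 ])) xr 0.5065547866259823 0.5657409080352646
shaft (array([ 0.46157256, -0.23591368]), array([0.32959209, 0.94412343])) [0.05957223 0.06412387 0.06931526] 0.39791542437135186 0.5953826913274132
blue [(((452.3174133300781, -247.6656494140625), (50.602298736572266, 22.820301055908203), 88.36199951171875), np.float64(0.052923672955743406))]
bush ((507.1870422363281, 199.85629272460938), (56.2448616027832, 194.15151977539062), 13.475547790527344) [0.07593012 0.08097227] 487
plate ((478.68572998046875, 234.05712890625), (16.531856536865234, 84.1999740600586), 80.26759338378906)
green hi [[0.557, 0.112, 1.184], [0.462, 0.292, 0.071], [0.461, 0.297, 0.075], [0.46, 0.292, 0.071], [0.458, 0.298, 0.07], [0.459, 0.292, 0.074], [0.457, 0.295, 0.077], [0.457, 0.29, 0.074], [0.457, 0.257, 0.071], [0.455, 0.261, 0.073], [0.455, 0.255, 0.074], [0.453, 0.259, 0.073], [0.453, 0.252, 0.076], [0.451, 0.256, 0.076], [0.449, 0.255, 0.07]]
hi up ((590.9734497070312, -51.402957916259766), (0.0, 0.0), 0.0) [0.08512128 0.08512128 0.08512128]
hi dn ((438.78912353515625, 16.59856414794922), (69.86796569824219, 0.4302213788032532), 82.85973358154297) [0.06610413 0.07344152 0.07812476]
floor ((513.6022338867188, 7.842296600341797), (85.21324920654297, 161.12997436523438), 82.76834869384766) [0.00351412 0.00784784 0.0154663 ]
```

View pics/m1.png

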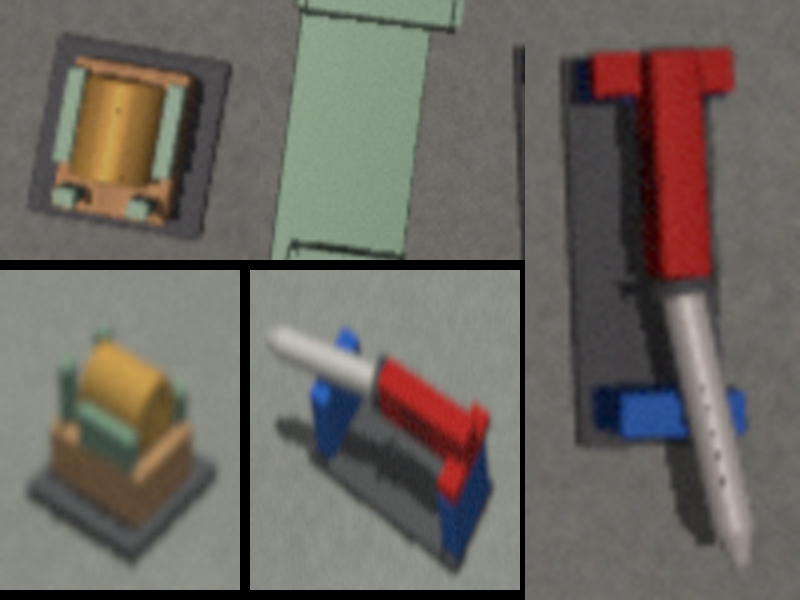

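Montage: the saddle's stop posts face the robot (-x) and its open end faces +x, yawed slightly. The shaft is bent towards image right (-y) from the neck at about (687,283) to the nose at about (742,560) in the right-hand panel. Next I'll cast the masks onto known planes.

```bash
cat >> h.py <<'E'
def ray(n,u,v,z):
    c=camera_params(n);K=np.array(c["intrinsics"]);M=np.array(c["cam_to_world"])
    r=np.stack([(u-K[0,2])/K[0,0],-(v-K[1,2])/K[1,1],-np.ones_like(u,float)],-1)@M[:3,:3].T
    return (M[:3,3]+r*((z-M[2,3])/r[...,2])[...,None])[...,:2]*1000
def blobs(m,n,z,amin=8):
    N,L,st,ct=cv2.connectedComponentsWithStats(m.astype(np.uint8),connectivity=8);out=[]
    for i in range(1,N):
        if st[i,4]>=amin:
            v,u=np.where(L==i);X=ray(n,u*1.,v*1.,z);c,dv=line(X);out.append((st[i,4],st[i,:4].tolist(),np.round(c,1),round(float(np.degrees(np.arctan2(dv[1],dv[0])))%180,1)))
    return out
E
python3 - <<'E'
from h import *
p=cv2.imread("pics/top0.png")[:,:,::-1].copy();H=hsv(p);h,S,V=[H[:,:,i] for i in range(3)]
v,u=np.mgrid[0:480,0:640]
def box(x0,y0,x1,y1): return (u>=x0)&(u<x1)&(v>=y0)&(v<y1)
def show(nm,m,z,a=8):
    for b in blobs(m,"top",z,a):print(nm,b)
R=box(465,250,525,370);red=R&(S>150)&((h<8)|(h>172))
print("redV",np.percentile(V[red],[5,30,60,95]))
rt=red&(V>140);show("red",rt,.071)
v0,u0=np.where(rt); print("extent rows",v0.min(),v0.max())
show("handle",rt&(v>272),.071)
sh=R&(S<70)&(V>115);show("shaft",sh,.058)
vs,us=np.where(sh);print("shaft rows",vs.min(),vs.max())
for r in range(258,362,6):
    a=np.where(rt[r])[0];b=np.where(sh[r])[0]; print(r,(a.min(),a.max()) if len(a) else '',(b.min(),b.max()) if len(b) else '')
show("blue",R&(h>100)&(h<130)&(S>120),.0495)
B=box(205,280,270,345)
show("brass",B&(h>12)&(h<25)&(S>130),.072)
gr=B&(h>35)&(h<95)&(S>20)&(V>80)
show("wall",gr&(v<323),.06);show("post",gr&(v>=323),.074)
show("plate",B&(V<75)&(S<60),.005)
G=box(330,240,410,360)&(h>40)&(h<95)&(S>30)&(V>90)
show("rack",G,.01,20)
for r in (248,252,256,260,264,268,272,280,300,320,335,338,341,344,347,350):
    a=np.where(G[r,335:410])[0]+335;print(r,a.min() if len(a) else '',a.max() if len(a) else '', V[r,a].astype(int)[::6] if len(a) else '')
E
```

```text
redV [ 47. 129. 152. 158.]
red (np.int32(53), [479, 261, 9, 7], array([ 588.8, -217.3]), 64.4)
red (np.int32(383), [491, 260, 15, 45], array([ 557.6, -243.4]), 177.6)
extent rows 260 304
handle (np.int32(247), [492, 273, 9, 32], array([ 541.9, -242.4]), 2.5)
shaft (np.int32(371), [494, 309, 17, 55], array([ 450.8, -258.3]), 11.9)
shaft rows 252 363
258  
264 (np.int64(480), np.int64(505)) (np.int64(507), np.int64(515))
270 (np.int64(492), np.int64(499)) (np.int64(521), np.int64(523))
276 (np.int64(492), np.int64(499)) 
282 (np.int64(492), np.int64(499)) 
288 (np.int64(493), np.int64(499)) 
294 (np.int64(493), np.int64(500)) (np.int64(519), np.int64(519))
300 (np.int64(493), np.int64(500)) 
306  
312  (np.int64(494), np.int64(500))
318  (np.int64(496), np.int64(502))
324  (np.int64(497), np.int64(503))
330  (np.int64(498), np.int64(505))
336  (np.int64(500), np.int64(506))
342  (np.int64(501), np.int64(507))
348  (np.int64(502), np.int64(509))
354  (np.int64(474), np.int64(510))
360  (np.int64(506), np.int64(509))
blue (np.int32(11), [475, 263, 3, 7], array([ 584.8, -210.1]), 9.6)
blu
[... 743 characters left out ...]
2.4, -12. ]), 83.1)
rack (np.int32(3507), [338, 261, 54, 90], array([504.5,   7.4]), 173.4)
248   
252 348 374 [141 160 160 146 127]
256 347 401 [102 159 157 157 157 157 153 151 132]
260 355 401 [ 96 125 155 158 155 155 154 143]
264 349 400 [151 157 157 132  92 120 143]
268 348 391 [133 158 159 157 154 155 151 115]
272 347 390 [105 161 157 157 158 156 154 153]
280 347 389 [153 156 159 155 153 152 154]
300 344 387 [137 158 157 155 154 152 152 145]
320 341 384 [113 157 155 152 153 154 148]
335 340 382 [151 153 154 154 153 151 146]
338 339 382 [133 100 144 151 150]
341 339 381 [146 149 155 132 106]
344 338 383 [114 126 157 154 152 153 153 134]
347 358 383 [148 150 153 151 146]
350 379 383 [139]
```

Fits from the measurements:

| Item | Position (mm) | Yaw |
|---|---|---|
| Rod origin | (509.5, -244) | handle 2.5°, shaft 11.9° (bend about 0.164 rad) |
| Bush | (494, 268) | bore axis about -9.5° |
| Rack | to be refined later | about -7° |

I'll now move above the grip point.

```bash
python3 -m creep '[[1,44,-44,0,0,0,0.133],[1,44,-44,0,0,0,0.133],[1,44,-44,0,0,0,0.132],[1,44,-44,0,0,0,0],[1,44,-44,0,0,0,0]]' 
python3 -m creep '[[1,9,-60,0,0,0,0],[1,9,-60,0,0,0,0],[1,9,-60,0,0,0,0],[1,9,-60,0,0,0,0],[1,9,-60,0,0,0,0]]'
python3 -m creep '[[1,9,-60,-15,0,0,0],[1,9,-60,-15,0,0,0],[1,9,-60,-15,0,0,0],[1,9,-60,-15,0,0,0],[1,9,-60,-15,0,0,0]]'
```

```text
t: 0.72
eef_pos: [0.4556, 0.4111, 0.231]
tool_rot: [-0.0, -0.022, 1.0, -0.0]
contact_force: [1.4, -0.0, -0.4]
gripper_width: 1.004
grasp_force: 0.0
t: 1.35
eef_pos: [0.4994, 0.1109, 0.2312]
tool_rot: [-0.0, -0.022, 1.0, 0.0]
contact_force: [0.6, 0.3, 0.5]
gripper_width: 1.0
grasp_force: 0.0
t: 1.98
eef_pos: [0.5445, -0.1887, 0.1557]
tool_rot: [-0.0, -0.022, 1.0, 0.0]
contact_force: [2.0, 0.1, -0.4]
gripper_width: 1.004
grasp_force: 0.0
```

```bash
python3 -m creep '[[1,5,-54,-20,0,0,0],[1,0,0,-40,0,0,0],[1,0,0,-40,0,0,0],[1,0,0,-18,0,0,0],[0.2,0,0,0,0,0,0]]' 60
python3 -m creep '[[-0.1,0,0,0,0,0,0],[-0.3,0,0,0,0,0,0],[-0.6,0,0,0,0,0,0],[-1,0,0,0,0,0,0],[-1,0,0,0,0,0,0]]' 100
python3 -m creep '[[-1,0,0,0,0,0,0],[-1,0,0,0,0,0,0]]' 100
```

```text
t: 2.6
eef_pos: [0.5488, -0.2406, 0.0374]
tool_rot: [-0.001, -0.022, 1.0, 0.0]
contact_force: [0.6, -0.6, -0.4]
gripper_width: 0.816
grasp_force: 0.0
t: 3.22
eef_pos: [0.5505, -0.2413, 0.0398]
tool_rot: [0.001, -0.022, 1.0, -0.0]
contact_force: [-1.1, 0.6, 6.3]
gripper_width: 0.223
grasp_force: 97.2
t: 3.48
eef_pos: [0.5505, -0.2413, 0.0399]
tool_rot: [0.001, -0.022, 1.0, -0.0]
contact_force: [-0.3, 1.1, 6.0]
gripper_width: 0.22
grasp_force: 97.2
```

```bash
python3 -m creep '[[-1,0,0,10,0,0,0],[-1,0,0,30,0,0,0],[-1,0,0,40,0,0,0],[-1,13,40,20,0,0,0],[-1,15,45,0,0,0,-0.075]]'
python3 -m creep '[[-1,15,50,0,0,0,-0.075],[-1,15,55,0,0,0,-0.075],[-1,15,55,0,0,0,-0.075],[-1,15,55,0,0,0,-0.0735],[-1,15,50,0,0,0,0]]'
python3 -m creep '[[-1,15,50,0,0,0,0],[-1,15,45,0,0,0,0],[-1,0,26,0,0,0,0],[-1,0,0,0,0,0,0],[-1,0,0,0,0,0,0]]'
cat > meas.py <<'E'
from h import *
import sys
k=sys.argv[1]
p,_=read_camera("top");s,_=read_camera("scene");cv2.imwrite(f"pics/t{k}.png",p[:,:,::-1]);cv2.imwrite(f"pics/s{k}.png",s[:,:,::-1])
o=get_obs();e=o["eef_pos"]*1000;print("tcp",e.round(1),o["tool_rot"].round(3),o["contact_force"].round(2),o["torque"].round(3))
H=hsv(p);z=(e[2]+19)/1000
R=o["eef_pos"]
# neighbourhood of expected shaft (top)
yaw=np.radians(float(sys.argv[2])) # handle yaw
neck=np.array([R[0]-.04*np.cos(yaw),R[1]-.04*np.sin(yaw)])
v,u=np.mgrid[0:480,0:640]
X=ray("top",u*1.,v*1.,z); D=X-neck*1000
sy=yaw+np.radians(9.4); a=np.array([np.cos(sy),np.sin(sy)])
t=D@a; w=D@np.array([-a[1],a[0]])
m=(t<-12)&(t>-125)&(abs(w)<22)&(H[:,:,1]<70)&(H[:,:,2]>115)
for b in blobs(m,"top",z,30): print("shaft",b)
mm=m; print("nose t",t[mm].min(), "lat at t bins",[(i,round(float(np.mean(w[mm&(t<i)&(t>i-15)])),1)) for i in(-20,-35,-50,-65,-80)])
E
python3 meas.py 2 -18.9; python3 -c "
import cv2,numpy as np
a=cv2.imread('pics/t2.png')[220:370,180:380];b=cv2.imread('pics/s2.png')[80:280,240:440]
cv2.imwrite('pics/m2.png',np.hstack([cv2.resize(a,(400,300)),cv2.resize(b,(400,400))[50:350]]))"
```

```text
t: 4.1
eef_pos: [0.5788, -0.1565, 0.1412]
tool_rot: [0.002, 0.018, 1.0, -0.0]
contact_force: [0.1, -0.5, -2.3]
gripper_width: 0.219
grasp_force: 97.8
t: 4.72
eef_pos: [0.6525, 0.1115, 0.1388]
tool_rot: [0.0, 0.164, 0.986, 0.0]
contact_force: [0.8, 0.0, -1.6]
gripper_width: 0.216
grasp_force: 97.7
t: 5.35
eef_pos: [0.6823, 0.2277, 0.1385]
tool_rot: [-0.0, 0.165, 0.986, -0.001]
contact_force: [0.5, -0.9, -2.2]
gripper_width: 0.22
grasp_force: 97.8
tcp [682.6 227.2 138.6] [ 0.     0.166  0.986 -0.001] [ 0.47  0.18 -2.1 ] [-0.006 -0.049 -0.007]
nose t -124.93063271865628 lat at t bins [(-20, 18.7), (-35, 18.2), (-50, 15.3), (-65, 15.7), (-80, 13.4)]
```

View pics/m2.png

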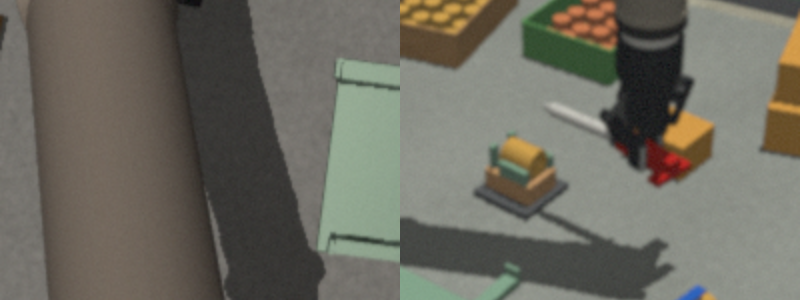

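The arm hides the saddle from the top camera. In the scene view the nose shows at about (314,157) and the bush at about (300,188). I'll measure both in the scene camera so that calibration errors cancel.

```bash
cat > ms.py <<'E'
from h import *
def shaft(s,z,box,nm="shaft"):
    x0,y0,x1,y1=box;H=hsv(s);m=np.zeros((480,640),bool)
    m[y0:y1,x0:x1]=((H[:,:,1]<40)&(H[:,:,2]>150))[y0:y1,x0:x1]
    N,L,st,_=cv2.connectedComponentsWithStats(m.astype(np.uint8))
    i=1+np.argmax(st[1:,4]);v,u=np.where(L==i);q=np.stack([u,v],1).astype(float)
    c,d=line(q);t=(q-c)@d; 
    if d[0]>0:d=-d;t=-t
    tip=c+d*t.max(); 
    W=ray("scene",np.array([tip[0],c[0]]),np.array([tip[1],c[1]]),z)
    dv=W[1]-W[0];print(nm,st[i].tolist(),"tip px",tip.round(1),"tip",W[0].round(1),"mid",W[1].round(1),"yaw",np.degrees(np.arctan2(dv[1],dv[0])).round(2))
    return W
E
python3 - <<'E'
from ms import *
s=cv2.imread("pics/s2.png")[:,:,::-1].copy()
H=hsv(s)
print("V/S along shaft",[(H[y,x,1],H[y,x,2]) for x,y in((316,158),(325,163),(335,168),(320,150))])
shaft(s,.1567,(300,140,352,180))
s0=cv2.imread("pics/scene0.png")[:,:,::-1].copy();H=hsv(s0);h,S,V=[H[:,:,i] for i in range(3)]
shaft(s0,.058,(125,290,190,330),"rest")
v,u=np.mgrid[0:480,0:640];B=(u>270)&(u<330)&(v>160)&(v<220)
for b in blobs(B&(h>40)&(h<90)&(S>40)&(V>70),"scene",.06,4):print("green@.06",b)
for b in blobs(B&(h>12)&(h<26)&(S>140),"scene",.07,10):print("brass@.07",b)
c=np.hstack([cv2.resize(s0[165:215,272:328],None,fx=8,fy=8,interpolation=cv2.INTER_CUBIC)[:400],cv2.resize(s[140:190,298:348],(352,400),interpolation=cv2.INTER_CUBIC)])
cv2.imwrite("pics/m3.png",c[:,:,::-1])
E
```

```text
V/S along shaft [(np.uint8(14), np.uint8(185)), (np.uint8(9), np.uint8(162)), (np.uint8(12), np.uint8(145)), (np.uint8(18), np.uint8(145))]
shaft [312, 155, 31, 16, 155] tip px [311.9 155.1] tip [530.9 263. ] mid [578.2 254.4] yaw -10.32
rest [131, 302, 47, 15, 267] tip px [131.1 303.4] tip [ 398.  -267.8] mid [ 451.4 -256.5] yaw 12.0
green@.06 (np.int32(4), [295, 171, 2, 2], array([456.2, 303.3]), 121.7)
green@.06 (np.int32(122), [286, 177, 18, 21], array([492.8, 235.4]), 152.1)
green@.06 (np.int32(9), [313, 181, 3, 5], array([526.4, 279.9]), 126.9)
brass@.07 (np.int32(210), [292, 174, 21, 19], array([502.3, 256.9]), 152.0)
```

View pics/m3.png

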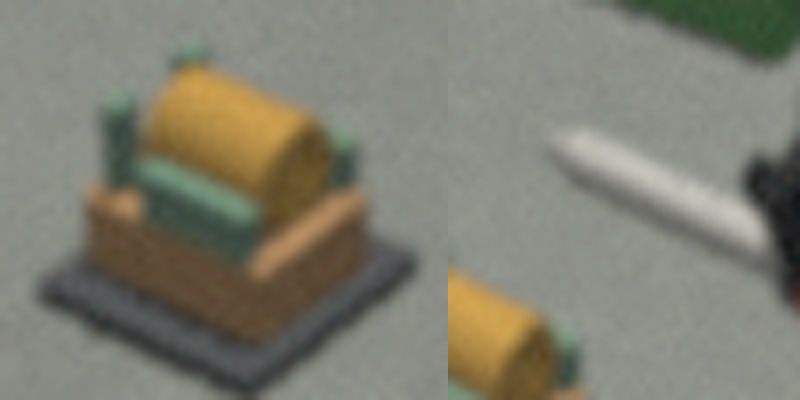

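Run:
```python
from h import *
a=ray("scene",np.array([295.8,286.8]),np.array([170.4,177.0]),.074);print("posts",a.round(1),a.mean(0).round(1))
e=ray("scene",np.array([309.5]),np.array([185.6]),.060);print("face",e.round(1))
# predicted px for top-derived saddle: posts at -69 from saddle origin, lateral +-?
ax=np.array([np.cos(np.radians(-9.5)),np.sin(np.radians(-9.5))]);b=np.array([494.5,268.2])
for d,z in((25,.06),(-39,.074),(25,.08),(-25,.08)):
    q=np.r_[(b+d*ax)/1000,z];print(d,z,[round(float(k),1) for k in proj("scene",q)],[round(float(k),1) for k in proj("top",q)])
```

```text
posts [[465.1 290.6]
 [459.9 253.7]] [462.5 272.1]
face [[520.5 264.9]]
25 0.06 [308.9, 185.6] [236.6, 297.6]
-39 0.074 [289.7, 172.5] [229.7, 330.5]
25 0.08 [308.7, 179.2] [235.2, 297.9]
-25 0.08 [293.7, 172.5] [230.5, 323.5]
```

```bash
python3 -m creep '[[-1,0,0,-40,0,0,0],[-1,0,0,-36,0,0,0],[-1,0,0,-15,0,0,0],[-1,0,0,-5,0,0,0],[-1,0,0,0,0,0,0]]'
python3 - <<'E'
from ms import *
s,_=read_camera("scene");cv2.imwrite("pics/s4.png",s[:,:,::-1]);o=get_obs();print((o["eef_pos"]*1000).round(1),o["contact_force"].round(2),o["torque"].round(3))
shaft(s,o["eef_pos"][2]+.0181,(300,150,352,240))
c=cv2.resize(s[155:230,275:375],(800,600),interpolation=cv2.INTER_CUBIC);cv2.imwrite("pics/m4.png",c[:,:,::-1])
E
```

```text
t: 6.08
eef_pos: [0.6834, 0.2298, 0.0434]
tool_rot: [0.001, 0.165, 0.986, 0.0]
contact_force: [-0.3, -0.6, -1.9]
gripper_width: 0.217
grasp_force: 97.8
[683.6 230.   43.8] [-0.53 -0.15 -2.39] [-0.012 -0.055  0.032]
shaft [315, 187, 26, 15, 137] tip px [315.7 187.4] tip [539.8 263.1] mid [578.9 256.3] yaw -9.84
```

View pics/m4.png

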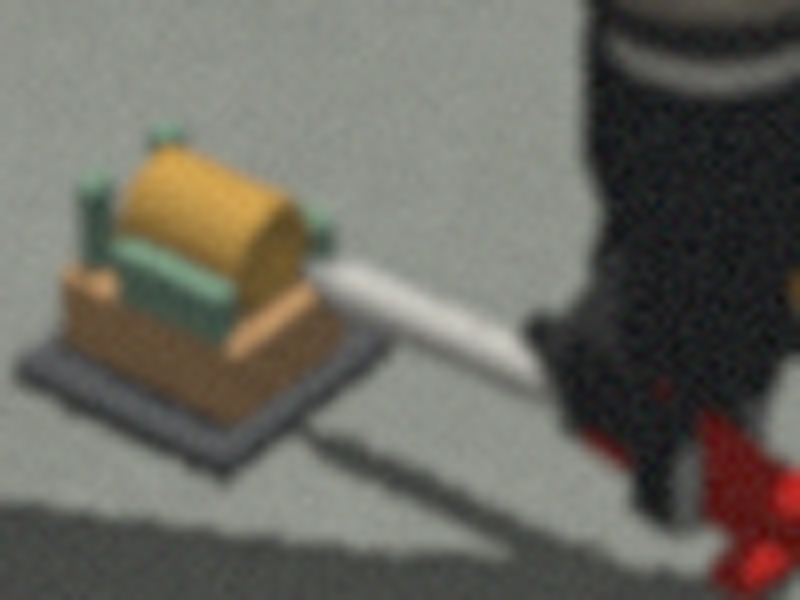

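The picture shows the shaft line running to about (275,244), which is on the bush face centre at about (275,245). The alignment is good, so I'll advance gently.

```bash
python3 -m creep '[[-1,0,0,-1.5,0,0,0],[-1,-5,0.8,0,0,0,0],[-1,-5,0.8,0,0,0,0],[-1,-5,0.8,0,0,0,0],[-1,0,0,0,0,0,0]]'
python3 -m creep '[[-1,-4,0.65,0,0,0,0],[-1,0,0,0,0,0,0]]'
```

```text
t: 6.75
eef_pos: [0.6669, 0.2327, 0.0408]
tool_rot: [-0.0, 0.164, 0.986, 0.0]
contact_force: [-0.8, 1.3, -1.3]
gripper_width: 0.216
grasp_force: 97.8
t: 7.0
eef_pos: [0.6631, 0.2331, 0.0407]
tool_rot: [-0.0, 0.164, 0.986, -0.0]
contact_force: [-0.4, -0.7, -2.9]
gripper_width: 0.219
grasp_force: 97.8
```

```bash
for i in 1; do python3 -m creep '[[-1,-4,0.65,0,0,0,0],[-1,0,0,0,0,0,0]]'; done
python3 -m creep '[[-1,-4,0.65,0,0,0,0],[-1,0,0,0,0,0,0]]'
```

```text
t: 7.25
eef_pos: [0.6591, 0.2338, 0.0407]
tool_rot: [-0.0, 0.164, 0.986, 0.0]
contact_force: [-0.1, 0.2, -2.3]
gripper_width: 0.215
grasp_force: 97.8
t: 7.5
eef_pos: [0.6551, 0.2345, 0.0407]
tool_rot: [-0.0, 0.164, 0.986, 0.0]
contact_force: [-0.4, 0.9, -1.8]
gripper_width: 0.218
grasp_force: 97.8
```

```bash
python3 -m creep '[[-1,-3,0.5,0,0,0,0],[-1,0,0,0,0,0,0]]'
```

```text
t: 7.75
eef_pos: [0.6522, 0.235, 0.0408]
tool_rot: [-0.0, 0.164, 0.986, 0.0]
contact_force: [0.3, -0.9, -1.8]
gripper_width: 0.214
grasp_force: 97.8
```

```bash
cat > o.sh <<'E'
python3 -c "
from station import get_obs
o=get_obs();print('T',o['torque'].round(3),'F',o['contact_force'].round(2))"
E
python3 -m creep '[[-1,-3,0.5,0,0,0,0],[-1,0,0,0,0,0,0]]'|sed -n '2p;4p'; sh o.sh
```

```text
eef_pos: [0.6492, 0.2354, 0.0407]
contact_force: [0.6, -0.7, -1.7]
T [-0.04  -0.047 -0.038] F [ 0.6  -0.74 -1.67]
```

```bash
python3 -m creep '[[-1,-3,0.5,0,0,0,0],[-1,0,0,0,0,0,0]]'|sed -n '2p;4p'; sh o.sh
```

```text
eef_pos: [0.6462, 0.2359, 0.0407]
contact_force: [-0.6, 0.7, -2.6]
T [-0.03  -0.039  0.012] F [-0.61  0.71 -2.57]
```

```bash
python3 -m creep '[[-1,-3,0.5,0,0,0,0],[-1,0,0,0,0,0,0]]'|sed -n '2p;4p'; sh o.sh
```

```text
eef_pos: [0.6432, 0.2365, 0.0408]
contact_force: [0.3, 0.4, -1.9]
T [ 0.037 -0.046 -0.028] F [ 0.26  0.42 -1.86]
```

```bash
python3 -m creep '[[-1,-4,0.65,0,0,0,0],[-1,0,0,0,0,0,0]]'|sed -n '2p;4p'; sh o.sh
```

```text
eef_pos: [0.639, 0.2371, 0.0407]
contact_force: [0.6, 0.5, -1.7]
T [-0.004 -0.061 -0.022] F [ 0.6   0.49 -1.69]
```

```bash
python3 -m creep '[[-1,-4,0.65,0,0,0,0],[-1,0,0,0,0,0,0]]'|sed -n '2p;4p'; sh o.sh
```

```text
eef_pos: [0.635, 0.2378, 0.0407]
contact_force: [-0.7, 0.0, -1.8]
T [ 0.055 -0.105 -0.01 ] F [-0.68  0.03 -1.82]
```

```bash
python3 -m creep '[[-1,-4,0.65,0,0,0,0],[-1,0,0,0,0,0,0]]'|sed -n '2p;4p'; sh o.sh
```

```text
eef_pos: [0.6311, 0.2384, 0.0408]
contact_force: [-0.2, -0.9, -2.3]
T [ 0.013 -0.045  0.01 ] F [-0.16 -0.86 -2.34]
```

```bash
python3 -m creep '[[-1,-4,0.65,0,0,0,0],[-1,0,0,0,0,0,0]]'|sed -n '2p;4p'; sh o.sh;python3 -m creep '[[-1,-4,0.65,0,0,0,0],[-1,0,0,0,0,0,0]]'|sed -n '2p;4p'; sh o.sh
```

```text
eef_pos: [0.627, 0.2391, 0.0407]
contact_force: [0.6, 0.3, -2.3]
T [ 0.014 -0.014  0.01 ] F [ 0.55  0.29 -2.27]
eef_pos: [0.623, 0.2397, 0.0407]
contact_force: [-0.2, 0.8, -1.7]
T [ 0.019 -0.035 -0.063] F [-0.24  0.85 -1.72]
```

```bash
python3 -m creep '[[-1,-4,0.65,0,0,0,0],[-1,0,0,0,0,0,0]]'|sed -n '2p;4p'; sh o.sh
```

```text
eef_pos: [0.619, 0.2404, 0.0407]
contact_force: [-0.9, 1.1, -1.7]
T [ 0.039 -0.016 -0.072] F [-0.87  1.07 -1.68]
```

```bash
python3 -m creep '[[-1,-4,1.0,0,0,0,0],[-1,0,0,0,0,0,0]]'|sed -n '2p;4p'; sh o.sh
```

```text
eef_pos: [0.615, 0.2413, 0.0407]
contact_force: [0.0, 0.1, -1.1]
T [ 0.036 -0.126  0.001] F [ 0.02  0.13 -1.1 ]
```

```bash
python3 -m creep '[[-1,-4,0.7,0,0,0,0],[-1,0,0,0,0,0,0]]'|sed -n '2p;4p'; sh o.sh
```

```text
eef_pos: [0.6111, 0.242, 0.0407]
contact_force: [0.2, -0.1, -2.7]
T [-0.033 -0.096  0.019] F [ 0.19 -0.09 -2.66]
```

```bash
python3 -m creep '[[-1,-4,0.7,0,0,0,0],[-1,0,0,0,0,0,0]]'|sed -n '2p;4p'; sh o.sh
```

```text
eef_pos: [0.6071, 0.2428, 0.0408]
contact_force: [0.3, 0.1, -1.7]
T [ 0.033 -0.052 -0.012] F [ 0.3   0.1  -1.71]
```

```bash
python3 -m creep '[[-1,-4,0.65,0,0,0,0],[-1,0,0,0,0,0,0]]'|sed -n '2p;4p'; sh o.sh;python3 -m creep '[[-1,-4,0.65,0,0,0,0],[-1,0,0,0,0,0,0]]'|sed -n '2p;4p'; sh o.sh
```

```text
eef_pos: [0.6031, 0.2434, 0.0408]
contact_force: [-0.0, -0.0, -1.9]
T [-0.017 -0.054  0.005] F [-0.   -0.04 -1.94]
eef_pos: [0.5991, 0.2441, 0.0408]
contact_force: [-0.4, -0.5, -2.6]
T [-0.011 -0.039  0.08 ] F [-0.37 -0.54 -2.64]
```

```bash
python3 -m creep '[[-1,-4,0.65,0,0,0,0],[-1,0,0,0,0,0,0]]'|sed -n '2p;4p'; sh o.sh;python3 -m creep '[[-1,-4,0.65,0,0,0,0],[-1,0,0,0,0,0,0]]'|sed -n '2p;4p'; sh o.sh
```

```text
eef_pos: [0.5951, 0.2447, 0.0408]
contact_force: [-0.1, 1.3, -1.7]
T [-0.061 -0.068 -0.021] F [-0.12  1.26 -1.74]
eef_pos: [0.5911, 0.2454, 0.0407]
contact_force: [0.0, -0.7, -2.7]
T [-0.051  0.014 -0.023] F [ 0.01 -0.68 -2.72]
```

```bash
python3 -m creep '[[-1,-4,0.65,0,0,0,0],[-1,0,0,0,0,0,0]]'|sed -n '2p;4p'; sh o.sh;python3 -m creep '[[-1,-4,0.65,0,0,0,0],[-1,0,0,0,0,0,0]]'|sed -n '2p;4p'; sh o.sh
```

```text
eef_pos: [0.587, 0.246, 0.0407]
contact_force: [-0.5, 0.3, -2.2]
T [-0.061 -0.072 -0.029] F [-0.51  0.33 -2.23]
eef_pos: [0.5831, 0.2467, 0.0407]
contact_force: [0.2, -0.3, -2.1]
T [-0.009 -0.027  0.041] F [ 0.19 -0.33 -2.13]
```

```bash
python3 -m creep '[[-1,-4,0.65,0,0,0,0],[-1,0,0,0,0,0,0]]'|sed -n '2p;4p'; sh o.sh;python3 -m creep '[[-1,-3,0.5,0,0,0,0],[-1,0,0,0,0,0,0]]'|sed -n '2p;4p'; sh o.sh
python3 - <<'E'
from h import *
s,_=read_camera("scene")
c=cv2.resize(s[145:235,265:385],(800,600),interpolation=cv2.INTER_CUBIC);cv2.imwrite("pics/m5.png",c[:,:,::-1])
E
```

```text
eef_pos: [0.5791, 0.2473, 0.0407]
contact_force: [0.4, -0.4, -1.3]
T [ 0.015 -0.02   0.042] F [ 0.44 -0.37 -1.34]
eef_pos: [0.5762, 0.2478, 0.0408]
contact_force: [0.2, 0.4, -2.2]
T [ 0.011 -0.068  0.009] F [ 0.25  0.39 -2.19]
```

View pics/m5.png

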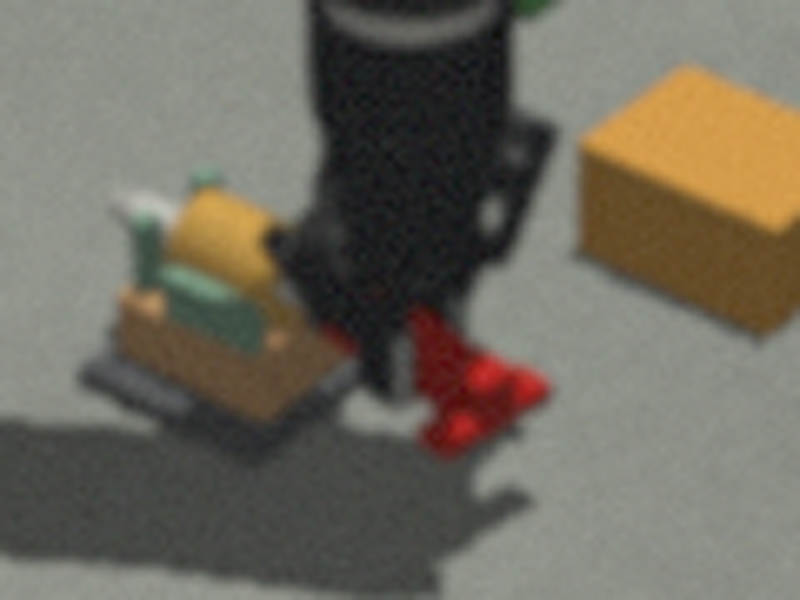

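The picture shows the nose at about (115,200), out past the stop posts, and the collar near the bush's +x end, so the shaft is threaded. Now a gentle lift at full grip.

```bash
python3 -m creep '[[-1,0,0,1,0,0,0],[-1,0,0,1,0,0,0],[-1,0,0,1,0,0,0],[-1,0,0,1,0,0,0],[-1,0,0,0,0,0,0]]' 120; sh o.sh
python3 -m creep '[[-1,0,0,2,0,0,0],[-1,0,0,3,0,0,0],[-1,0,0,4,0,0,0],[-1,0,0,5,0,0,0],[-1,0,0,6,0,0,0]]' | sed -n '2,4p'; sh o.sh
```

```text
t: 13.42
eef_pos: [0.5764, 0.2476, 0.0447]
tool_rot: [-0.0, 0.164, 0.986, -0.0]
contact_force: [0.0, 0.5, -5.1]
gripper_width: 0.211
grasp_force: 118.1
T [-0.065 -0.296 -0.019] F [ 0.    0.5  -5.07]
eef_pos: [0.5765, 0.2477, 0.0652]
tool_rot: [0.0, 0.164, 0.986, 0.0]
contact_force: [0.2, 0.5, -4.4]
T [-0.078 -0.336  0.018] F [ 0.21  0.48 -4.36]
```

```bash
python3 -m creep '[[-1,0,0,8,0,0,0],[-1,0,0,10,0,0,0],[-1,0,0,12,0,0,0],[-1,0,0,12,0,0,0],[-1,0,0,12,0,0,0]]' | sed -n '2,4p'
python3 -m creep '[[-1,0,0,10,0,0,0],[-1,0,0,7,0,0,0],[-1,0,0,4,0,0,0],[-1,0,0,0,0,0,0],[-1,0,0,0,0,0,0]]' | sed -n '2,4p'; sh o.sh
python3 - <<'E'
from h import *
s,_=read_camera("scene");p,_=read_camera("top");cv2.imwrite("pics/s6.png",s[:,:,::-1]);cv2.imwrite("pics/t6.png",p[:,:,::-1])
c=cv2.resize(s[95:215,255:415],(800,600),interpolation=cv2.INTER_CUBIC);cv2.imwrite("pics/m6.png",c[:,:,::-1])
# rack geometry from initial views, depth points
for n in("top","scene"):
    q=cv2.imread(f"pics/{n}0.png")[:,:,::-1].copy();d=np.load(f"pics/{n}0_d.npy");P=cloud(n,d);H=hsv(q)
    G=(H[:,:,0]>40)&(H[:,:,0]<95)&(H[:,:,1]>30)&(d>0)&(abs(P[:,:,1])<.12)&(P[:,:,0]>.38)&(P[:,:,0]<.65)
    for nm,m in(("handle",G&(P[:,:,2]>.062)&(P[:,:,0]>.53)),("shaft",G&(P[:,:,2]>.062)&(P[:,:,0]<.48))):
        X=P[m];r=rect(X);print(n,nm,m.sum(),np.round(r[0],1),np.round(r[1],1),round(r[2],1),np.percentile(X[:,2],[5,50,95]).round(3))
E
```

```text
eef_pos: [0.5766, 0.2477, 0.1198]
tool_rot: [0.0, 0.164, 0.986, 0.0]
contact_force: [-1.3, -0.3, -4.2]
eef_pos: [0.5762, 0.2475, 0.1394]
tool_rot: [-0.0, 0.164, 0.986, -0.0]
contact_force: [-0.1, -0.2, -4.5]
T [-0.102 -0.306 -0.015] F [-0.12 -0.16 -4.46]
top handle 495 [600.5  -4.1] [105.7  18.1] 82.9 [0.071 0.075 0.086]
top shaft 303 [431.9  17.1] [75.2 14.5] 83.1 [0.074 0.079 0.091]
scene handle 412 [603.9  -5.9] [110.8  24.5] 81.5 [0.064 0.073 0.084]
scene shaft 236 [435.2  14.2] [79.3 18.5] 84.8 [0.065 0.076 0.088]
```

View pics/m6.png

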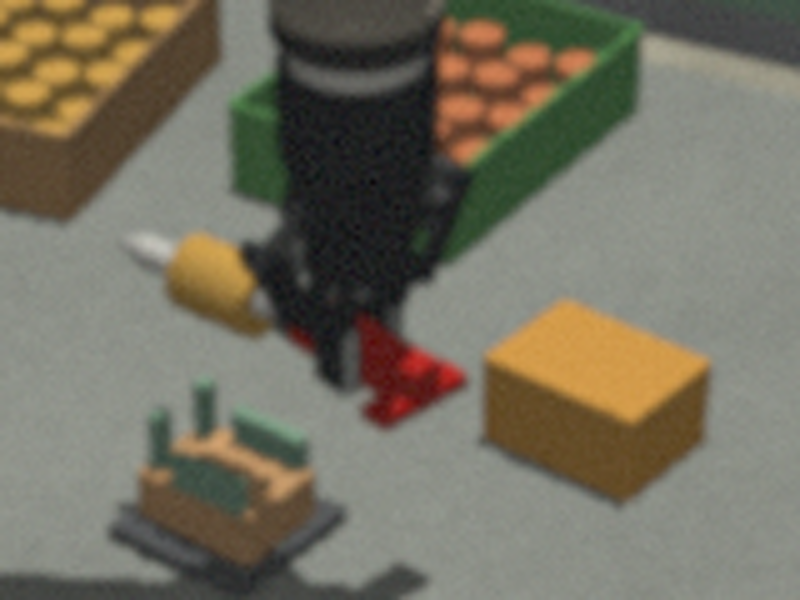

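The bush hangs on the shaft and the saddle is empty. The rack origin is about (524, 4) mm with yaw -7.2°. I'll carry the rod across with the handle yawed to about -11°, so the bent shaft stays well inside the lips.

```bash
python3 -m creep '[[-1,-1,-8,0,0,0,0.0134],[-1,-1,-16,0,0,0,0.0134],[-1,-1,-24,0,0,0,0.0134],[-1,-1,-28,0,0,0,0.0134],[-1,-1,-28,0,0,0,0.0134]]' | sed -n '2,4p'
python3 -m creep '[[-1,-1,-28,0,0,0,0.0134],[-1,-1,-28,0,0,0,0.0134],[-1,-1,-28,0,0,0,0.0134],[-1,-1,-28,0,0,0,0.0134],[-1,-2,-20,0,0,0,0.0134]]' | sed -n '2,4p'
python3 -m creep '[[-1,-1,-10,0,0,0,0],[-1,-1,-5,0,0,0,0],[-1,0,0,-5,0,0,0],[-1,0,0,-10,0,0,0],[-1,0,0,-10,0,0,0]]' | sed -n '2,4p'
python3 -m creep '[[-1,0,0,-10,0,0,0],[-1,0,0,-10,0,0,0],[-1,0,0,-6,0,0,0],[-1,0,0,-3,0,0,0],[-1,0,0,0,0,0,0]]' | sed -n '2,4p'; sh o.sh
python3 - <<'E'
from h import *
s,_=read_camera("scene")
c=cv2.resize(s[170:305,180:360],(800,600),interpolation=cv2.INTER_CUBIC);cv2.imwrite("pics/m7.png",c[:,:,::-1])
E
```

```text
eef_pos: [0.5712, 0.1411, 0.1399]
tool_rot: [0.0, 0.131, 0.991, -0.0]
contact_force: [0.0, 0.3, -4.8]
eef_pos: [0.565, 0.0084, 0.1401]
tool_rot: [0.0, 0.099, 0.995, -0.0]
contact_force: [0.5, -1.6, -5.5]
eef_pos: [0.5633, -0.0025, 0.1138]
tool_rot: [-0.0, 0.097, 0.995, 0.0]
contact_force: [0.0, -1.3, -5.7]
eef_pos: [0.5635, -0.0034, 0.0857]
tool_rot: [-0.0, 0.098, 0.995, -0.0]
contact_force: [-0.2, 0.1, -5.6]
T [-0.042 -0.322  0.01 ] F [-0.17  0.1  -5.6 ]
```

View pics/m7.png

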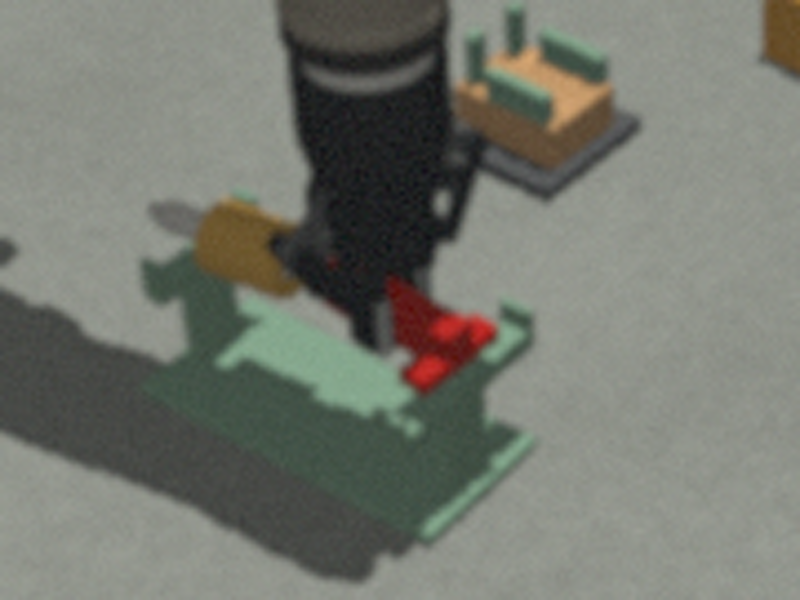

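The rod is over both ledges and inside the lips, with the bush between them. Now I'll lower it gently.

```bash
python3 -m creep '[[-1,0,0,-4,0,0,0],[-1,0,0,-4,0,0,0],[-1,0,0,-2,0,0,0],[-1,0,0,-2,0,0,0],[-1,0,0,0,0,0,0]]' | sed -n '2,4p'; sh o.sh
python3 -m creep '[[-1,0,0,-1,0,0,0],[-1,0,0,0,0,0,0]]' | sed -n '2,4p'; sh o.sh
```

```text
eef_pos: [0.5634, -0.0033, 0.0737]
tool_rot: [-0.0, 0.098, 0.995, -0.0]
contact_force: [-0.3, 0.1, -5.5]
T [ 0.019 -0.323 -0.025] F [-0.34  0.1  -5.51]
eef_pos: [0.5635, -0.0033, 0.0728]
tool_rot: [0.0, 0.098, 0.995, 0.0]
contact_force: [-0.3, 0.2, -5.8]
T [-0.02  -0.328 -0.004] F [-0.3   0.24 -5.83]
```

```bash
python3 -m creep '[[-1,0,0,-1,0,0,0],[-1,0,0,0,0,0,0]]' | sed -n '2,4p'; sh o.sh
```

```text
eef_pos: [0.5634, -0.0033, 0.0717]
tool_rot: [-0.0, 0.098, 0.995, 0.0]
contact_force: [0.2, 0.0, -5.4]
T [-0.03  -0.32   0.071] F [ 0.24  0.05 -5.44]
```

```bash
python3 -m creep '[[-1,0,0,-1,0,0,0],[-1,0,0,0,0,0,0]]' | sed -n '2,4p'; sh o.sh
```

```text
eef_pos: [0.5634, -0.0033, 0.0707]
tool_rot: [-0.0, 0.098, 0.995, -0.0]
contact_force: [0.2, -0.1, -4.2]
T [-0.046 -0.343 -0.007] F [ 0.17 -0.1  -4.21]
```

```bash
python3 -m creep '[[-1,0,0,-0.5,0,0,0],[-1,0,0,0,0,0,0]]' | sed -n '2,4p'; sh o.sh
```

```text
eef_pos: [0.5635, -0.0034, 0.0703]
tool_rot: [0.0, 0.098, 0.995, -0.0]
contact_force: [-0.1, -0.2, -4.6]
T [-0.011 -0.314 -0.005] F [-0.06 -0.18 -4.6 ]
```

```bash
python3 -m creep '[[-1,0,0,-0.5,0,0,0],[-1,0,0,0,0,0,0]]' | sed -n '2,4p'; sh o.sh
```

```text
eef_pos: [0.5636, -0.0034, 0.07]
tool_rot: [0.0, 0.098, 0.995, 0.0]
contact_force: [-0.6, -0.4, -2.1]
T [-0.075 -0.075  0.009] F [-0.59 -0.36 -2.05]
```

```bash
python3 -m creep '[[-1,0,0,-0.5,0,0,0],[-1,0,0,0,0,0,0]]' | sed -n '2,4p'; sh o.sh
```

```text
eef_pos: [0.5635, -0.0033, 0.0699]
tool_rot: [0.0, 0.098, 0.995, 0.0]
contact_force: [-2.8, 0.0, 6.5]
T [-0.086  0.535  0.004] F [-2.83  0.02  6.51]
```

```bash
python3 -m creep '[[-1,0,0,0.3,0,0,0],[-1,0,0,0,0,0,0],[-1,0,0,0,0,0,0]]' 20 | sed -n '2,6p'; sh o.sh
python3 -m creep '[[-0.5,0,0,0,0,0,0],[-0.45,0,0,0,0,0,0],[-0.4,0,0,0,0,0,0],[-0.3,0,0,0,0,0,0],[-0.2,0,0,0,0,0,0]]' | sed -n '2,6p'; sh o.sh
```

```text
eef_pos: [0.5635, -0.0033, 0.0699]
tool_rot: [0.0, 0.098, 0.995, 0.0]
contact_force: [-2.7, 0.4, 5.8]
gripper_width: 0.219
grasp_force: 119.8
T [-0.039  0.535  0.021] F [-2.71  0.4   5.8 ]
eef_pos: [0.5635, -0.0033, 0.0696]
tool_rot: [0.0, 0.098, 0.995, -0.0]
contact_force: [-0.2, 0.4, -1.1]
gripper_width: 0.401
grasp_force: 0.0
T [ 0.026 -0.039  0.005] F [-0.21  0.43 -1.07]
```

Released. I'll open further, withdraw upward and take a look.

```bash
python3 -m creep '[[0.1,0,0,0,0,0,0],[0.3,0,0,0,0,0,0],[0.3,0,0,5,0,0,0],[0.3,0,0,15,0,0,0],[0.3,0,0,25,0,0,0]]' | sed -n '2,6p'
python3 -m creep '[[0.3,0,0,40,0,0,0],[0.3,0,0,50,0,0,0],[0.3,20,30,50,0,0,0],[0.3,20,50,20,0,0,0],[0.3,0,60,0,0,0,0]]' | sed -n '2,6p'
python3 -m creep '[[0.3,0,60,0,0,0,0],[0.3,0,60,0,0,0,0],[0.3,0,0,0,0,0,0]]' | sed -n '2,4p'
python3 - <<'E'
from h import *
s,_=read_camera("scene");p,_=read_camera("top")
c=np.hstack([cv2.resize(s[195:305,190:320],(400,338),interpolation=cv2.INTER_CUBIC),cv2.resize(p[235:365,325:425],(400,520),interpolation=cv2.INTER_CUBIC)[90:428]]);cv2.imwrite("pics/m8.png",c[:,:,::-1])
H=hsv(p);v,u=np.mgrid[0:480,0:640];B=(u>330)&(u<410)&(v>235)&(v<365)
for b in blobs(B&(H[:,:,1]>150)&((H[:,:,0]<8)|(H[:,:,0]>172))&(H[:,:,2]>60),"top",.101,20):print("red",b)
for b in blobs(B&(H[:,:,0]>10)&(H[:,:,0]<28)&(H[:,:,1]>120),"top",.098,20):print("brass",b)
E
```

```text
eef_pos: [0.5631, -0.0034, 0.1154]
tool_rot: [-0.0, 0.098, 0.995, -0.0]
contact_force: [1.1, 0.0, 0.1]
gripper_width: 0.65
grasp_force: 0.0
eef_pos: [0.606, 0.137, 0.2786]
tool_rot: [0.003, 0.1, 0.995, 0.001]
contact_force: [0.2, 0.4, -0.9]
gripper_width: 0.654
grasp_force: 0.0
eef_pos: [0.6015, 0.2641, 0.275]
tool_rot: [-0.0, 0.093, 0.996, 0.001]
contact_force: [0.6, -0.2, -0.2]
red (np.int32(617), [364, 250, 29, 48], array([575.1,  -4.5]), 170.2)
brass (np.int32(503), [360, 309, 20, 27], array([476.1,   6.9]), 179.9)
```

View pics/m8.png

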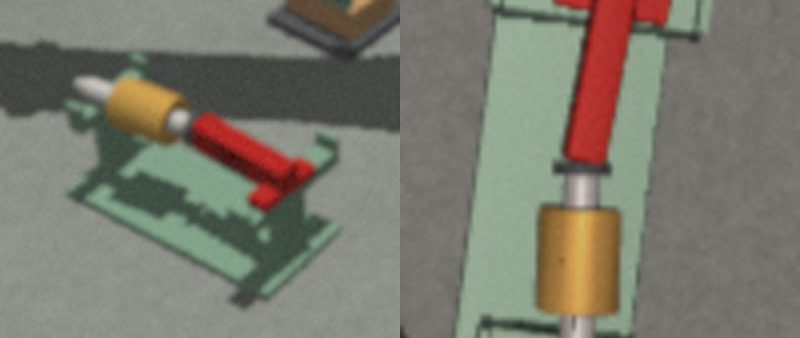

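The rod lies on both ledges, with the bush about 48 mm from the neck and hanging free. The arm is clear.

```bash
python3 -c "
from station import *
print(hand_in())"
```

```text
the job is handed in; nothing more can be done
None
```

I threaded the bush, laid the rod across both rack ledges with the bush hanging free about 48 mm from the rod's origin, and handed the job in; no verdict came back.

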